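# Put the salt crock away through the sprung cupboard door

## Robot

A 6-joint arm with a two-finger parallel gripper is mounted at the origin on the work surface. World frame = base frame: x ahead of the robot, y to its left, z up, the work surface at z = 0. Lengths are in m, angles in rad, forces in N, time in s.
With the tool pointing down it reaches from about 0.35 to 0.975 m from the base axis. Payload 4.9 kg.
Tool frame: the origin (TCP) lies midway between the tips of the shut fingers; the grasp point (between the pads) lies 19 mm behind it; z points along the fingers, y is the direction in which the jaws open and shut (so a half turn about z gives the same grasp; the last joint's range is limited). The gripper opens to 85 mm and grips with 20 to 120 N. Pads are 22 mm wide; open, the fingers measure 114 mm over their backs; the gripper's body (76 mm by 85 mm) begins 54 mm behind the grasp point. The pads swing forward as they close: fully open they stand 13 mm farther back than shut.
Start: joints at [-1.292, 0.053, 1.613, -0, 1.476, -0.119], TCP at [0.242, -0.576, 0.21] pointing down, gripper open.
Joint ranges: [-3.01, 3.01], [-1.01, 2.22], [0.06, 2.58], [-1.02, 4.17], [0.09, 2.62], [-3.14, 3.14]. Speed limits (rad/s): [2.57, 2.57, 3.14, 3.14, 3.14, 3.14].

## Interface

Orientations are given as a rotation vector (axis times angle).
In Python, from station import ctrl gives the robot as it stands.
- The arm moves only by the tool jog_arm, never from a script. Its argument "steps" is a list of rows, each an object of numbers: "dx", "dy", "dz": the shift along the world's x, y, z in units of 60 mm (1.0 is 60 mm); "twist": the turn about the world's z in units of 10 degrees (1.0 is 10 degrees). A call has 1 to 5 rows; each row is the pose to reach, as a shift and turn from the pose measured when the call began; what a row does not reach only later rows make up. A row lasts 1/8 s, in which the tool goes at most 62.5 mm and 10.7 degrees, less where a joint would pass 70% of its speed; a pose out of reach is approached as far as the arm can. A call with a gripper value outside its range is refused whole. "gripper" is the closure in counts, from 0 (fully open) to 255 (shut), set as the call begins (left out, the last holds). The fingers move at their own pace and stop on an object; "newtons" is the grip in N (left out, the last holds). Time passes only in rows, so rows that repeat a pose let the fingers close. It gives the time, the measured TCP pose, the force and the opening at its end, in the units of the state.
- ctrl.get_obs(): the state, without advancing time (a new reading comes with each control period).
- ctrl.get_image(name): name is "scene" or "top" or "wrist"; returns a dict with "frame" (480x640x3 uint8, red, green, blue), "range_z" (480x640 float32, m along the optical axis (not along the pixel's ray), 0 where there is no reading), "fx", "fy", "cx", "cy" (pixels), "D" ([k1, k2, p1, p2, k3] as OpenCV has them; the pictures are not rectified), "extrinsics" (4x4, takes a point from camera to world coordinates). Camera axes: x right, y down, z forward; pixel columns grow to the right and rows downward; lengths in m; the calibration is good to about 2 mm. A picture is of the moment at which its call begins.
- ctrl.finish_job(): hands the job in, once; it reports no verdict.
The state is a dict: "t": time; "q": joint angles; "dq": joint speeds; "effort": joint torques, N m; "tool_pos": TCP position; "tool_rot": TCP orientation; "contact_force": force on the tool from outside, world axes, zero at the start; "wrist_torque": the same for the moment, N m; "opening": finger opening in m.
Only numpy, scipy, OpenCV 4.12 (cv2) and the standard library are available. Lean on these libraries where they do the work, as an engineer would, in place of code of your own. Each camera call takes 0.05 s, during which the arm holds its last target.

## Task

Put the salt crock, the pot with the tall flat handle, away in the low salt cupboard: slide it in along the bench through the sprung one-way door until the door has shut behind it. Then press it gently on until you feel the sprung bumper at the back give a few millimetres, hold it there for a moment without driving the bumper to its end or jamming the crock against the cupboard, and let go, so that the crock stands upright inside with the door shut. Do not tip the crock over, and leave the other things on the bench where they are.

Things in the scene. Friction and masses are not known exactly. Their poses are not given: they have to be found in the camera images.
- crock: Salt crock: round white ceramic pot, 64 mm in diameter, with a fixed wooden lid (pot and lid 49 mm high) and a tall flat upright wooden handle rising from the lid's middle to 118 mm above the foot. 0.28 to 0.46 kg. Origin: centre of the foot; z up.
- handle (a point): Grip point in the middle of the crock's handle, 95 mm above the foot, on the crock's axis. The handle is 16 mm thick along the crock's x and 26 mm wide along its y over its whole height. Keep the fingertips more than 65 mm above the foot, so that they pass over the cupboard's roof.
- cupboard: Low wooden salt cupboard without a floor, fixed on the bench: a straight lane, 74 mm wide, into which the crock slides along the bench. Origin: on the bench, mid-lane, in the plane of the shut door. Its x axis points along the lane INTO the cupboard, y across, z up. Side walls 62 mm high from x = -0.04 to 0.205 m.
- mouth (a point): Free bench in front of the cupboard, mid-lane, 95 mm before the door plane: a place to set the crock down. Flared guides as high as the walls reach from x = -0.04 to about -0.075 of the cupboard and open the mouth to about 104 mm.
- slot (a point): Point 100 mm past the door plane, mid-lane, at the top of the slatted roof (underside 55 mm, top 62 mm above the bench, from x = 0 to 0.205 of the cupboard). Along mid-lane the roof has a slot 36 mm wide, open at the door end, in which the crock's handle travels with its 26 mm width across the lane; the hand stays above.
- back (a point): Mid-lane on the bench, 115 mm past the door plane. The crock comes clear of the door, which then springs shut, when its centre is 88 to 93 mm past the door plane. It meets the sprung bumper at the back when its centre is 100 to 134 mm past: the bumper's place differs each time and is not measured, so find it by feel.
- flap (a joint): Angle in rad of the door, an upright aluminium leaf reaching 66 mm from a vertical hinge at the lane wall (x = 0, y = +0.037 of the cupboard), 42 mm high. 0 is shut, across the lane; it turns only inward, up to 1.6. A spring shuts it in about 0.4 s (0.036 N m at 0, 0.11 N m fully open: about 0.5 to 3 N on the crock).
- bumper (a joint): How far in m the sprung bumper is pressed in: 0 at rest, 0.014 at its end. It resists with 0.9 N per mm; the crock's friction on the bench (0.5 to 4 N) adds to it in the hand. Pressed home: over 0.0035 (3 N) for 0.3 s; never beyond 0.011 (10 N). When let go it may push the crock back a few mm, which is fine.
- tin: Bystander: round metal tin, 71 mm in diameter, 53 mm high. Origin: centre of the underside.
- mortar: Bystander: round grey stone mortar (bowl), 84 mm in diameter, 50 mm high. Origin: centre of the underside.
- bowl: Bystander: terracotta bowl, 150 mm in diameter, 58 mm high. Origin: centre of the underside.
- saucer_low: Bystander: lower of two stacked cream saucers, 124 mm in diameter, 18 mm high. Origin: centre of the underside.
- saucer_top: Bystander: upper of the two stacked saucers, the same, its underside 12 mm above that of the lower. Origin: centre of the underside.
- spatula: Bystander: wooden-handled spatula with a hard dark silicone blade, 220 mm long, 10 mm high, lying flat at the edge nearest the robot along its own x axis. Origin: centre of the underside.
Not all that is in view belongs to the job. Leave any orange or yellow look-alike of the part that bears bumper alone.

How it is judged:
By the outcome, as a careful person would: the job done as asked, in the order asked, and still so for the second after the job is handed in, with the robot touching nothing.
It also fails if it takes over 64 s, if anything falls off the work surface, if the arm or the gripper's body presses on something with over 40 N, if the wrist force passes 120 N, or if a joint passes its speed limit or range.

## Working session

There is one attempt and no reset: what is moved stays moved. The work goes in short steps, Python scripts to look and compute and a tool call to move; the robot and the scene stay as the last step left them, time stands still between calls to the robot, and variables do not carry over. Pictures are saved under pics/ and viewed, and the job is handed in when it is done.

Besides the shell and the picture viewer there is one more tool, called after "Request:" by a JSON object that holds its "fn" and its "kwargs". jog_arm: Moves the arm, as the interface text tells. Its arguments: {"type":"object","properties":{"steps":{"type":"array"},"gripper":{"type":"number"},"newtons":{"type":"number"}},"required":["steps"]}

```bash
mkdir -p pics; ls
cat > h.py <<'E'
from station import ctrl
import numpy as np, cv2
def grab(n,tag):
    im=ctrl.get_image(n); cv2.imwrite(f'pics/{tag}.png',im['frame'][:,:,::-1]); np.save(f'pics/{tag}.npy',im,allow_pickle=True); return im
def load(tag): return np.load(f'pics/{tag}.npy',allow_pickle=True).item()
def K(im): return np.array([[im['fx'],0,im['cx']],[0,im['fy'],im['cy']],[0,0,1.]])
def ray(im,uv):
    p=cv2.undistortPoints(np.array(uv,float).reshape(-1,1,2),K(im),np.array(im['D'],float)).reshape(-1,2)
    T=np.array(im['extrinsics']); d=np.c_[p,np.ones(len(p))]@T[:3,:3].T
    return T[:3,3],d
def onplane(im,uv,z):
    o,d=ray(im,uv); return o+d*((z-o[2])/d[:,2])[:,None]
def cloud(im):
    h,w=im['range_z'].shape; u,v=np.meshgrid(np.arange(w),np.arange(h))
    o,d=ray(im,np.c_[u.ravel(),v.ravel()]); return (o+d*im['range_z'].reshape(-1,1)).reshape(h,w,3)
E
python3 - <<'E'
from h import *
o=ctrl.get_obs(); print(o)
for n in('scene','top','wrist'):
    im=grab(n,n+'0'); print(n,im['fx'],im['D'],np.round(im['extrinsics'],3).tolist())
E
```

```text
pics
{'t': 0.0, 'q': array([-1.29198084e+00,  5.33637371e-02,  1.61429327e+00, -6.21958740e-06,
        1.47599010e+00, -1.19012686e-01]), 'dq': array([-7.07315595e-04, -6.74650067e-05, -1.62069124e-03, -4.38721453e-04,
       -1.21774425e-03, -9.64085023e-04]), 'effort': array([ 2.68477903e-03, -3.93677437e+01, -3.70173275e+01, -8.13485258e-06,
        7.04422957e-03, -6.60351390e-06]), 'tool_pos': array([ 0.24194286, -0.57555077,  0.20845923]), 'tool_rot': array([-3.07763867e+00, -6.20390580e-01,  2.67098199e-04]), 'contact_force': array([-0.36805533,  0.16722616,  0.09137302]), 'wrist_torque': array([ 0.02063809,  0.02074577, -0.04452512]), 'opening': 0.08558027812703801}
scene 447.00487716496855 [-0.09431756  0.          0.          0.          0.        ] [[0.604, 0.472, -0.642, 0.955], [0.797, -0.363, 0.483, -0.241], [-0.005, -0.803, -0.596, 0.503], [0.0, 0.0, 0.0, 1.0]]
top 491.12209487149534 [-0.09920193  0.          0.          0.          0.        ] [[0.023, -0.982, 0.189, 0.388], [-0.999, -0.015, 0.043, 0.072], [-0.039, -0.189, -0.981, 0.811], [0.0, 0.0, 0.0, 1.0]]
wrist 383.6024618259532 [-0.01216313  0.          0.          0.          0.        ] [[0.387, -0.886, -0.255, 0.307], [-0.922, -0.373, -0.105, -0.549], [-0.002, 0.276, -0.961, 0.372], [0.0, 0.0, 0.0, 1.0]]
```

View pics/scene0.png

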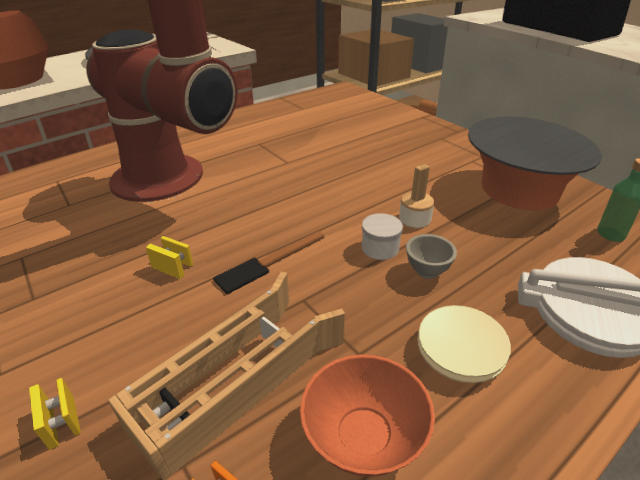

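View pics/top0.png

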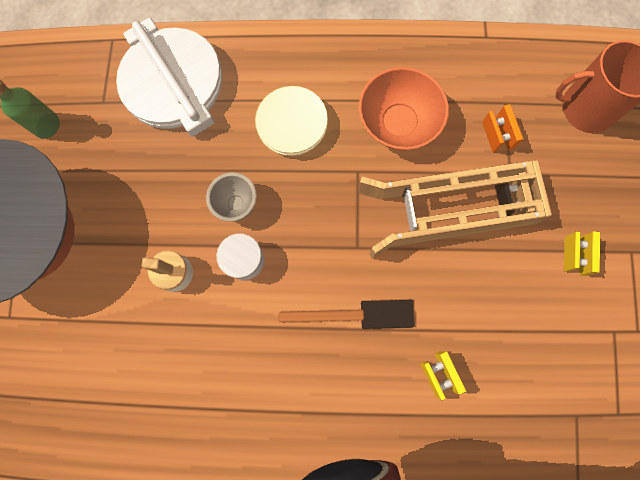

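View pics/wrist0.png

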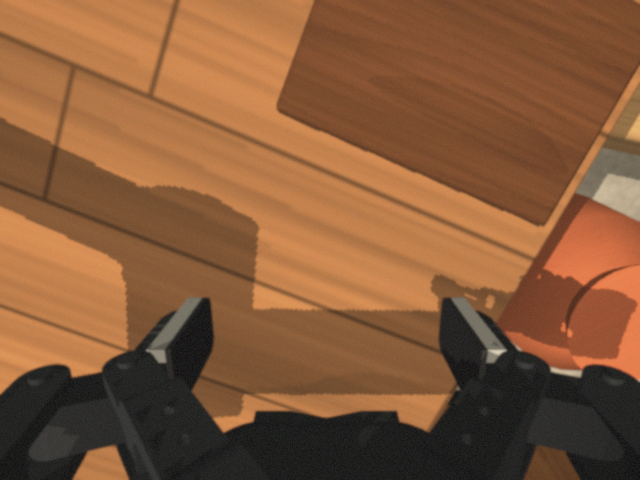

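Candidates for the crock in the top view are the white and wood pot with an upright handle at (168,268), the tin at (239,256), the mortar at (231,197) and the large grey-topped pot at (10,220). The first fits the description. I'll check it in a close crop and measure.

Run:
```python
from h import *
a=load('top0')['frame'][225:305,120:280,::-1]; b=load('scene0')['frame'][150:290,340:480,::-1]
c=load('top0')['frame'][150:270,350:560,::-1]
f=lambda x,s:cv2.resize(x,s,interpolation=cv2.INTER_CUBIC)
cv2.imwrite('pics/crop1.png',np.hstack([f(a,(500,250)),f(b,(250,250))])); cv2.imwrite('pics/crop2.png',f(c,(787,450)))
P=cloud(load('top0')); fr=load('top0')['frame']
S=cloud(load('scene0'))
# crock handle
for nm,C in(('top',P),('scene',S)):
    m=(C[...,2]>0.112)&(C[...,2]<0.125)
    m=m&(abs(C[...,0]-0.33)<0.25)&(C[...,1]>0.1)&(C[...,1]<0.45)
    q=C[m]; print(nm,len(q),q.mean(0) if len(q) else '')
def obj(uv):
    v,u=uv[1],uv[0]; return np.round(P[v,u],3)
for n,uv in dict(handle=(152,264),lid=(180,272),tin=(239,256),mortar=(231,180),bowl=(400,72),saucer=(291,120),spat=(388,314),bigpot=(30,220)).items(): print(n,obj(uv))
```

```text
top 190 [0.48616589 0.34471646 0.1186425 ]
scene 85 [0.49058676 0.3426604  0.11596708]
handle [0.484 0.341 0.122]
lid [0.483 0.322 0.049]
tin [0.509 0.227 0.055]
mortar [0.639 0.25  0.039]
bowl [ 0.831 -0.03   0.054]
saucer [0.752 0.155 0.027]
spat [ 0.426 -0.011  0.008]
bigpot [0.549 0.546 0.118]
```

View pics/crop1.png

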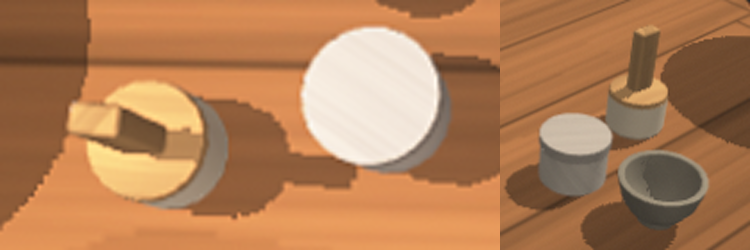

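View pics/crop2.png

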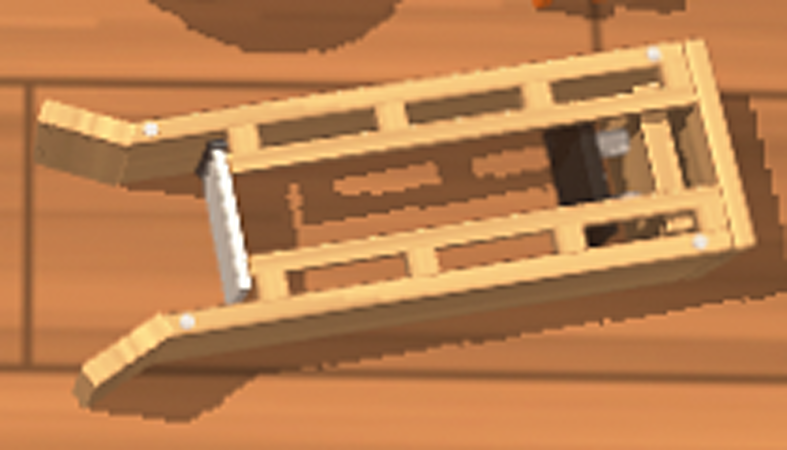

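The crop confirms it: white pot, wooden lid, tall flat handle at top (152,264), with the plain tin beside it. The cupboard's open door end is at crop (215,220), and the black bumper is at (575,170). Next I need the handle yaw and the cupboard frame.

```bash
cat > m.py <<'E'
from h import *
T=load('top0'); S=load('scene0')
P=cloud(T); C=cloud(S)
for nm,A in(('top',P),('scene',C)):
    m=(A[...,2]>0.111)&(A[...,2]<0.124)&(abs(A[...,0]-.487)<.03)&(abs(A[...,1]-.343)<.03)
    q=A[m][:,:2].astype(np.float32); r=cv2.minAreaRect(q*1000); print(nm,'handle top',r, A[m][:,2].mean())
# lid
m=(P[...,2]>0.046)&(P[...,2]<0.053)&(abs(P[...,0]-.485)<.05)&(abs(P[...,1]-.33)<.05)
print('lid circle',cv2.minEnclosingCircle(P[m][:,:2].astype(np.float32)*1000), P[m].mean(0))
# cupboard
for nm,A in(('top',P),('scene',C)):
    m=(A[...,2]>0.058)&(A[...,2]<0.067)&(A[...,0]>.5)&(A[...,0]<.75)&(A[...,1]<.12)&(A[...,1]>-.25)
    m=cv2.morphologyEx(m.astype(np.uint8),cv2.MORPH_OPEN,np.ones((2,2),np.uint8))>0
    n,l,st,_=cv2.connectedComponentsWithStats(m.astype(np.uint8),connectivity=8)
    print(nm,[(s.tolist()) for s in st[1:] if s[4]>40])
    q=A[m]; print(len(q),q.min(0),q.max(0),cv2.minAreaRect(q[:,:2].astype(np.float32)*1000))
# screws (white dots) at z .062
fr=T['frame'].astype(int); w=(fr.min(2)>190)&(P[...,2]>.05)&(P[...,2]<.07)
n,l,st,ce=cv2.connectedComponentsWithStats(w.astype(np.uint8))
for s,c in zip(st[1:],ce[1:]):
    if c[0]>350: print('white',s.tolist(),c, onplane(T,[c],.062)[0].round(4))
# crop2 screw pix -> full
px=[(150,130),(187,321),(654,54),(701,242)]
uv=[(350+(a+.5)*210/787-.5,150+(b+.5)*120/450-.5) for a,b in px]
p=onplane(T,uv,.062); print(p.round(4))
E
python3 m.py
```

```text
top handle top ((486.80841064453125, 346.5140380859375), (28.782947540283203, 15.274776458740234), 84.8188705444336) 0.11853471472823698
scene handle top ((489.12518310546875, 344.3485412597656), (26.119661331176758, 16.448198318481445), 89.76049041748047) 0.11551313765970112
lid circle ((486.55694580078125, 345.7185974121094), 30.9583740234375) [0.48440181 0.34151598 0.04888897]
top [[369, 131, 18, 14, 44], [361, 162, 181, 36, 2196], [373, 201, 171, 53, 2109]]
4494 [ 0.38774543 -0.27785641 -0.00188704] [0.77537474 0.07176361 0.8114479 ] ((572.0194091796875, -107.06832885742188), (312.9486389160156, 407.2027282714844), 83.40210723876953)
scene [[122, 273, 167, 137, 2741], [136, 310, 209, 146, 3647]]
6388 [ 0.47033929 -0.24949068 -0.00197103] [0.95506707 0.07414066 0.50269188] ((661.7411499023438, -150.72409057617188), (251.5310821533203, 560.0679321289062), 48.66265869140625)
white [523, 163, 3, 3, 7] [524.         163.71428571] [ 0.6659 -0.2269  0.062 ]
white [389, 183, 3, 3, 9] [390. 184.] [ 0.6278 -0.0098  0.062 ]
white [408, 193, 2, 2, 2] [408.5 193.5] [ 0.6125 -0.0389  0.062 ]
w
[... 395 characters left out ...]
0.062 ]
white [412, 208, 2, 2, 3] [412.66666667 208.66666667] [ 0.5879 -0.0451  0.062 ]
white [413, 212, 2, 2, 3] [413.33333333 212.66666667] [ 0.5814 -0.046   0.062 ]
white [535, 213, 3, 3, 7] [536.28571429 214.        ] [ 0.5825 -0.2412  0.062 ]
white [412, 216, 1, 1, 1] [412. 216.] [ 0.576  -0.0439  0.062 ]
white [413, 216, 3, 3, 5] [414.  217.4] [ 0.5738 -0.047   0.062 ]
white [414, 220, 2, 1, 2] [414.5 220. ] [ 0.5696 -0.0477  0.062 ]
white [414, 223, 3, 3, 4] [415.25 223.75] [ 0.5636 -0.0487  0.062 ]
white [398, 234, 4, 3, 9] [399.66666667 235.11111111] [ 0.5451 -0.0242  0.062 ]
[[ 0.6273 -0.0093  0.062 ]
 [ 0.5449 -0.024   0.062 ]
 [ 0.6653 -0.2271  0.062 ]
 [ 0.5823 -0.2418  0.062 ]]
```

Run:
```python
from h import *
T=load('top0'); S=load('scene0'); P=cloud(T); C=cloud(S)
e=np.array([.0378,-.2171]); e/=np.linalg.norm(e); y=np.array([-e[1],e[0]]); print('yaw',np.degrees(np.arctan2(e[1],e[0])))
o=np.array([.58645,-.0170])
for nm,A in(('top',P),('scene',C)):
    q=A.reshape(-1,3); L=(q[:,:2]-o)@np.c_[e,y]
    m=(q[:,2]>.057)&(q[:,2]<.067)&(L[:,0]>-.08)&(L[:,0]<.28)&(abs(L[:,1])<.08)
    l=L[m]; zz=q[m,2]
    s=(l[:,0]>.03)&(l[:,0]<.19)
    # walls/roof edges in y by x bin
    for a in np.arange(.02,.2,.03):
        k=(l[:,0]>a)&(l[:,0]<a+.03); yy=np.sort(l[k,1]); ng=yy[yy<0];ps=yy[yy>0]
        print(nm,'x%.2f y[%.4f %.4f | %.4f %.4f]'%(a,ng[2],ng[-3],ps[2],ps[-3]),'z%.4f'%zz[k].mean(),k.sum())
    print('x ext',np.sort(l[:,0])[[5,-5]], 'wall(|y|>.03) x',np.sort(l[:,0])[[5,-5]], 'roof (|y|<.03) start',np.sort(l[(abs(l[:,1])<.03)&(abs(l[:,1])>.02)&(l[:,0]>-.03),0])[[3,-3]])
    d=(q[:,2]>.038)&(q[:,2]<.0455)&(L[:,0]>0)&(L[:,0]<.06)&(abs(L[:,1])<.025)
    print('door top',np.median(L[d],0),np.percentile(L[d,0],[5,95]),d.sum())
# big pot
b=P[(P[...,2]>.09)&(P[...,1]>.38)&(P[...,1]<.8)&(P[...,2]<.2)]; print('pot miny',b[:,1].min(),b[:,2].max())
# scene screws
fr=S['frame'].astype(int); w=(fr.min(2)>170)
n,l,st,ce=cv2.connectedComponentsWithStats(w.astype(np.uint8))
for s,c in zip(st[1:],ce[1:]):
    if 100<c[0]<340 and 270<c[1]<470 and s[4]<40: print(s.tolist(),c,onplane(S,[c],.062)[0].round(4))
```

```text
yaw -80.12305576878434
top x0.02 y[-0.0485 -0.0193 | 0.0170 0.0461] z0.0629 523
top x0.05 y[-0.0480 -0.0188 | 0.0172 0.0460] z0.0629 489
top x0.08 y[-0.0483 -0.0189 | 0.0174 0.0466] z0.0630 588
top x0.11 y[-0.0481 -0.0186 | 0.0176 0.0452] z0.0628 486
top x0.14 y[-0.0481 -0.0185 | 0.0162 0.0454] z0.0629 560
top x0.17 y[-0.0477 -0.0184 | 0.0164 0.0457] z0.0628 477
top x0.20 y[-0.0476 -0.0199 | 0.0168 0.0458] z0.0630 523
x ext [-0.04595458  0.24459962] wall(|y|>.03) x [-0.04595458  0.24459962] roof (|y|<.03) start [0.02989891 0.24376256]
door top [2.70659012e-02 8.76422451e-05] [0.02671426 0.02749278] 22
scene x0.02 y[-0.0454 -0.0166 | 0.0194 0.0483] z0.0606 601
scene x0.05 y[-0.0458 -0.0165 | 0.0190 0.0482] z0.0605 643
scene x0.08 y[-0.0462 -0.0162 | 0.0182 0.0480] z0.0608 837
scene x0.11 y[-0.0464 -0.0167 | 0.0184 0.0485] z0.0605 767
scene x0.14 y[-0.0462 -0.0165 | 0.0182 0.0483] z0.0606 934
scene x0.17 y[-0.0461 -0.0164 | 0.0185 0.0480] z0.0605 927
scene x0.20 y[-0.0460 -0.0167 | 0.0184 0.0481] z0.0606 1067
x ext [-0.04398506  0.24505139] wall(|y|>.03) x [-0.04398506  0.24505139] roof (|y|<.03) start [0.03066715 0.24484833]
door top [ 0.03235192 -0.00838475] [0.03151867 0.03283807] 56
pot miny 0.4854198468758764 0.16245825124333846
[127, 387, 3, 3, 6] [128.         387.83333333] [ 0.5832 -0.2405  0.062 ]
[154, 409, 5, 3, 6] [156.16666667 410.        ] [ 0.6302 -0.2243  0.062 ]
[166, 435, 4, 3, 6] [167.33333333 435.83333333] [ 0.6665 -0.2264  0.062 ]
```

Request:
{"fn": "jog_arm", "kwargs": {"steps": [{"dx":0.3,"dy":0.98,"twist":0.6},{"dx":0.6,"dy":1.96,"twist":1.2},{"dx":0.9,"dy":2.94,"twist":1.8},{"dx":1.2,"dy":3.92,"twist":2.4},{"dx":1.5,"dy":4.9,"twist":3.0}], "gripper": 0}}

```text
validation failed for argument at $.st...
```

Request:
{"fn": "jog_arm", "kwargs": {"steps": [{"dx":0.3,"dy":0.98,"twist":0.6},{"dx":0.6,"dy":1.96,"twist":1.2},{"dx":0.9,"dy":2.94,"twist":1.8},{"dx":1.2,"dy":3.92,"twist":2.4},{"dx":1.5,"dy":4.9,"twist":3.0}]}}

```text
validation failed for argument at $.st...
```

The validator rejected those rows. They may need every field, so I'll add dz.

Request:
{"fn": "jog_arm", "kwargs": {"steps": [{"dx":0.3,"dy":0.98,"dz":0.0,"twist":0.6},{"dx":0.6,"dy":1.96,"dz":0.0,"twist":1.2},{"dx":0.9,"dy":2.94,"dz":0.0,"twist":1.8},{"dx":1.2,"dy":3.92,"dz":0.0,"twist":2.4},{"dx":1.5,"dy":4.9,"dz":0.0,"twist":3.0}], "gripper": 0}}

```text
t: 0.78
tool_pos: [0.3321, -0.2797, 0.2084]
tool_rot: [-2.811, -1.4, 0.0]
contact_force: [0.7, -0.5, 0.5]
opening: 0.0852
```

Request:
{"fn": "jog_arm", "kwargs": {"steps": [{"dx":0.25,"dy":0.98,"dz":0.0,"twist":0.6},{"dx":0.5,"dy":1.96,"dz":0.0,"twist":1.2},{"dx":0.75,"dy":2.94,"dz":0.0,"twist":1.8},{"dx":1.0,"dy":3.92,"dz":0.0,"twist":2.4},{"dx":1.25,"dy":4.9,"dz":0.0,"twist":3.0}]}}

```text
t: 1.4
tool_pos: [0.4071, 0.0163, 0.2085]
tool_rot: [-2.35, -2.084, -0.0]
contact_force: [1.0, -0.1, -0.1]
opening: 0.0853
```

Request:
{"fn": "jog_arm", "kwargs": {"steps": [{"dx":0.25,"dy":0.98,"dz":0.0,"twist":0.3},{"dx":0.5,"dy":1.96,"dz":0.0,"twist":0.4},{"dx":0.75,"dy":2.94,"dz":0.0,"twist":0.4},{"dx":1.0,"dy":3.92,"dz":0.0,"twist":0.4},{"dx":1.25,"dy":4.5,"dz":0.0,"twist":0.4}]}}

```text
t: 2.02
tool_pos: [0.4818, 0.2889, 0.2079]
tool_rot: [-2.273, -2.168, 0.001]
contact_force: [0.5, 0.1, -0.0]
opening: 0.0853
```

Run:
```python
from h import *
grab('wrist','wrist1'); o=ctrl.get_obs(); print(o['t'],o['tool_pos'],o['tool_rot'])
```

```text
2.075 [0.48290356 0.29146061 0.20769256] [-2.27044251 -2.1678179  -0.00272945]
```

View pics/wrist1.png

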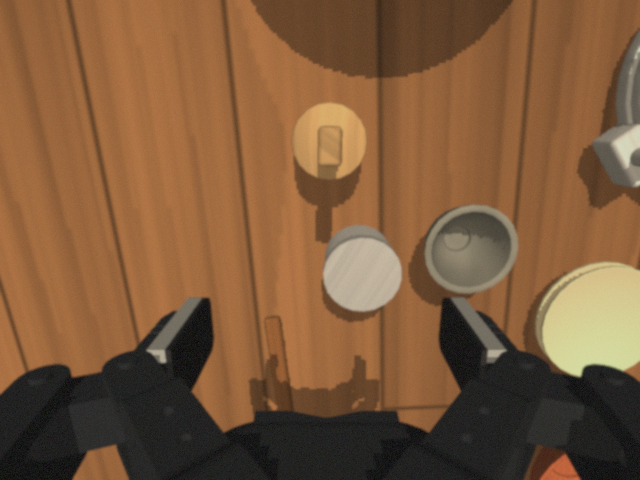

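The wrist view shows the crock at (330,140), its handle top at (330,150) nearly aligned with the jaws, the tin at (362,270) and the mortar at (471,250). I'll measure the handle.

```bash
cat > hm.py <<'E'
import sys
from h import *
def handle(tag):
    W=load(tag); A=cloud(W)
    m=(A[...,2]>0.108)&(A[...,2]<0.128)&(abs(A[...,0]-.487)<.04)&(abs(A[...,1]-.343)<.04)
    q=A[m]; print(m.sum(),q[:,2].mean(),cv2.minAreaRect(q[:,:2].astype(np.float32)*1000))
    m=(A[...,2]>0.044)&(A[...,2]<0.054)&(abs(A[...,0]-.487)<.045)&(abs(A[...,1]-.343)<.045)
    q=A[m]; print('lid',len(q),cv2.minEnclosingCircle(q[:,:2].astype(np.float32)*1000))
if __name__=='__main__': handle(sys.argv[1])
E
python3 hm.py wrist1
python3 - <<'E'
from h import *
W=load('wrist1'); c=W['frame'][90:200,280:380,::-1]; cv2.imwrite('pics/c3.png',cv2.resize(c,None,fx=5,fy=5,interpolation=cv2.INTER_CUBIC))
E
```

```text
976 0.1167625569168071 ((486.4638366699219, 345.5313415527344), (25.617433547973633, 15.90664291381836), 86.93978881835938)
lid 3430 ((486.4663391113281, 345.4166259765625), 31.103071212768555)
```

View pics/c3.png

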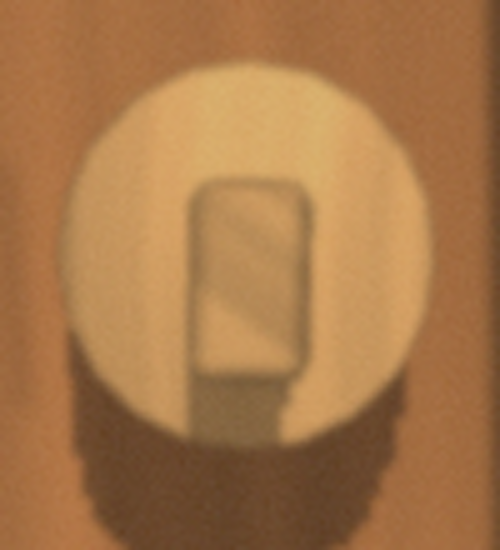

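The wrist view gives the handle at (0.4865, 0.3455), top height 0.117 and yaw -3°. This agrees with the fixed cameras. I'll move over it and descend.

Request:
{"fn": "jog_arm", "kwargs": {"steps": [{"dx":0.06,"dy":0.7,"dz":0.0,"twist":0.0},{"dx":0.06,"dy":0.9,"dz":-0.2,"twist":0.0},{"dx":0.06,"dy":0.9,"dz":-1.0,"twist":0.0},{"dx":0.06,"dy":0.9,"dz":-1.7,"twist":0.0},{"dx":0.06,"dy":0.9,"dz":-2.15,"twist":0.0}]}}

```text
t: 2.7
tool_pos: [0.4846, 0.3438, 0.075]
tool_rot: [-2.27, -2.167, 0.005]
contact_force: [0.9, -1.7, 0.4]
opening: 0.0853
```

Request:
{"fn": "jog_arm", "kwargs": {"steps": [{"dx":0.0,"dy":0.0,"dz":0.0,"twist":0.0},{"dx":0.0,"dy":0.0,"dz":0.0,"twist":0.0}]}}

```text
t: 2.95
tool_pos: [0.4848, 0.3434, 0.0755]
tool_rot: [-2.271, -2.167, 0.004]
contact_force: [-0.6, 1.1, -0.4]
opening: 0.0855
```

Request:
{"fn": "jog_arm", "kwargs": {"steps": [{"dx":0.03,"dy":0.03,"dz":0.0,"twist":0.0},{"dx":0.03,"dy":0.03,"dz":0.0,"twist":0.0}]}}

```text
t: 3.2
tool_pos: [0.4878, 0.3458, 0.0773]
tool_rot: [-2.271, -2.167, -0.0]
contact_force: [0.2, -0.2, 0.1]
opening: 0.0853
```

Request:
{"fn": "jog_arm", "kwargs": {"steps": [{"dx":0.0,"dy":0.0,"dz":0.0,"twist":0.0},{"dx":0.0,"dy":0.0,"dz":0.0,"twist":0.0},{"dx":0.0,"dy":0.0,"dz":0.0,"twist":0.0},{"dx":0.0,"dy":0.0,"dz":0.0,"twist":0.0},{"dx":0.0,"dy":0.0,"dz":0.0,"twist":0.0}], "gripper": 255, "newtons": 50}}

```text
t: 3.82
tool_pos: [0.4876, 0.3459, 0.0773]
tool_rot: [-2.271, -2.167, 0.0]
contact_force: [-1.4, 0.8, 0.8]
opening: 0.0146
```

Request:
{"fn": "jog_arm", "kwargs": {"steps": [{"dx":0.0,"dy":0.0,"dz":0.0,"twist":0.0},{"dx":0.0,"dy":0.0,"dz":0.0,"twist":0.0},{"dx":0.0,"dy":0.0,"dz":0.0,"twist":0.0}]}}

```text
t: 4.2
tool_pos: [0.4875, 0.3459, 0.0773]
tool_rot: [-2.271, -2.167, 0.001]
contact_force: [-0.5, 0.1, 1.0]
opening: 0.0145
```

Gripped at 14.5 mm opening. Next: lift, then carry over the tin while turning to lane yaw (-80°).

Request:
{"fn": "jog_arm", "kwargs": {"steps": [{"dx":0.0,"dy":0.0,"dz":0.3,"twist":0.0},{"dx":0.0,"dy":0.0,"dz":0.8,"twist":0.0},{"dx":0.0,"dy":0.0,"dz":1.3,"twist":0.0},{"dx":0.0,"dy":0.0,"dz":1.4,"twist":0.0},{"dx":0.0,"dy":0.0,"dz":1.4,"twist":0.0}]}}

```text
t: 4.82
tool_pos: [0.4874, 0.3458, 0.1612]
tool_rot: [-2.271, -2.167, 0.0]
contact_force: [0.1, -0.1, -3.5]
opening: 0.0149
```

Request:
{"fn": "jog_arm", "kwargs": {"steps": [{"dx":0.1,"dy":-0.4,"dz":0.0,"twist":-0.7},{"dx":0.3,"dy":-1.0,"dz":0.0,"twist":-1.5},{"dx":0.5,"dy":-1.6,"dz":0.0,"twist":-2.3},{"dx":0.7,"dy":-2.2,"dz":0.0,"twist":-3.1},{"dx":0.8,"dy":-2.8,"dz":0.0,"twist":-3.9}]}}

```text
t: 5.45
tool_pos: [0.5345, 0.1763, 0.1588]
tool_rot: [-2.867, -1.277, 0.005]
contact_force: [-0.2, -0.4, -3.2]
opening: 0.0151
```

Request:
{"fn": "jog_arm", "kwargs": {"steps": [{"dx":0.15,"dy":-0.5,"dz":0.0,"twist":-0.8},{"dx":0.3,"dy":-1.0,"dz":0.0,"twist":-1.6},{"dx":0.5,"dy":-1.5,"dz":0.0,"twist":-2.4},{"dx":0.6,"dy":-1.8,"dz":0.0,"twist":-3.2},{"dx":0.64,"dy":-1.9,"dz":0.0,"twist":-3.8}]}}

```text
t: 6.08
tool_pos: [0.5719, 0.061, 0.1562]
tool_rot: [-3.126, -0.266, 0.009]
contact_force: [-0.3, -0.3, -3.2]
opening: 0.015
```

Request:
{"fn": "jog_arm", "kwargs": {"steps": [{"dx":0.0,"dy":0.0,"dz":0.0,"twist":0.0},{"dx":0.0,"dy":0.0,"dz":0.0,"twist":0.0}]}}

```text
t: 6.32
tool_pos: [0.5708, 0.0612, 0.1545]
tool_rot: [-3.125, -0.268, 0.014]
contact_force: [-0.8, -0.7, -3.1]
opening: 0.0145
```

```bash
cat > pose.py <<'E'
from h import *
o=ctrl.get_obs(); r=o['tool_rot']; p=o['tool_pos']
O=np.array([.5916,-.0466]); yaw=np.radians(-80.12); e=np.array([np.cos(yaw),np.sin(yaw)]); y=np.array([-e[1],e[0]])
print(o['t'],p,'yaw',2*np.degrees(np.arctan2(-r[1],-r[0]))-90,'lane',((p[:2]-O)@e).round(4),((p[:2]-O)@y).round(4),'F',o['contact_force'].round(2),'Flane',(o['contact_force'][:2]@e).round(2))
E
python3 pose.py
python3 - <<'E'
from h import *
grab('top','top2');grab('wrist','wrist2');grab('scene','scene2')
E
```

```text
6.325 [0.57076548 0.06119286 0.15449005] yaw -80.1830837666375 lane -0.1098 -0.002 F [-0.8  -0.67 -3.12] Flane 0.53
```

View pics/top2.png

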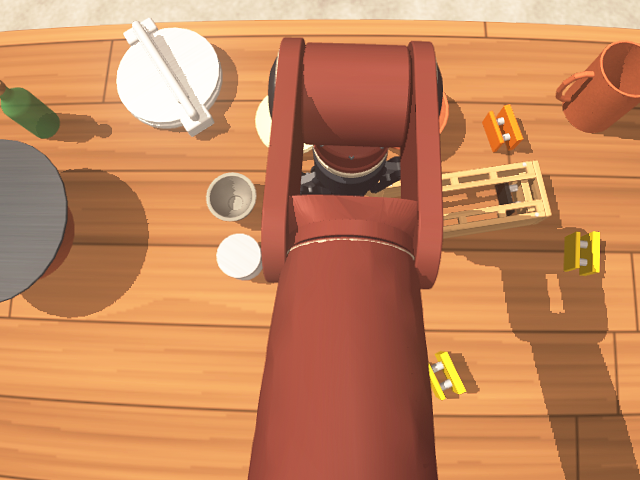

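View pics/wrist2.png

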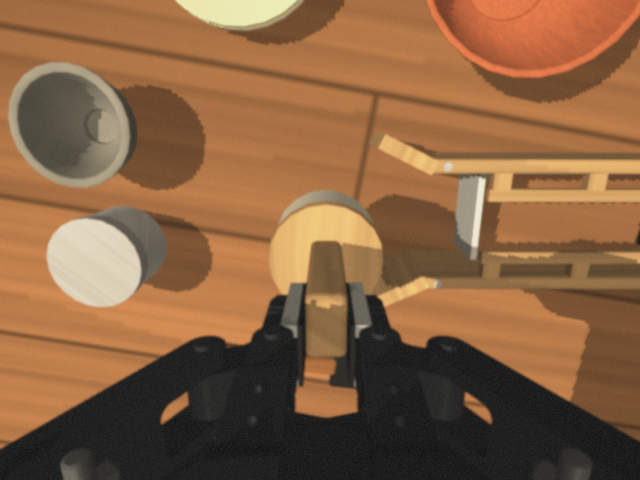

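View pics/scene2.png

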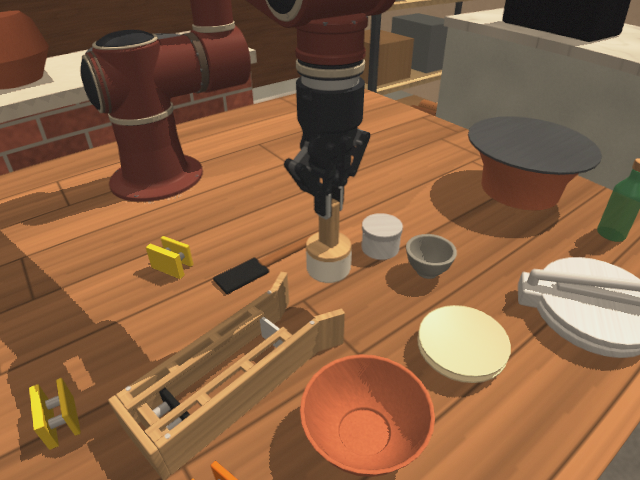

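```bash
cat > w2.py <<'E'
import sys
from h import *
W=load(sys.argv[1]); 
yaw=np.radians(-80.12); e=np.array([np.cos(yaw),np.sin(yaw)]); y=np.array([-e[1],e[0]]); O=np.array([.5916,-.0466])
f=lambda p:np.round((np.asarray(p)[...,:2]-O)@np.c_[e,y],4)
A=cloud(W)
L=f(A.reshape(-1,3)).reshape(480,640,2)
for a,b in((-.035,-.01),(.005,.03),(.03,.06)):
    m=(A[...,2]>.057)&(A[...,2]<.067)&(L[...,0]>a)&(L[...,0]<b)&(abs(L[...,1])<.07)
    v=np.sort(L[m][:,1]); n=v[v<0];p=v[v>0]
    if len(n)>9 and len(p)>9: print('walls',a,b,n[[3,-4]],p[[3,-4]],'mid outer',(n[3]+p[-4])/2,'mid inner',(n[-4]+p[3])/2,A[m][:,2].mean())
z0=float(sys.argv[2]) # foot height
m=(abs(A[...,2]-z0-.049)<.006)&(L[...,0]<-.04)&(L[...,0]>-.18)&(abs(L[...,1])<.06)
m=cv2.morphologyEx(m.astype(np.uint8),cv2.MORPH_OPEN,np.ones((5,5),np.uint8))>0
q=A[m]; 
if len(q): c,r=cv2.minEnclosingCircle(q[:,:2].astype(np.float32)*1000); print('lid',np.array(c)/1000,r,f(np.array(c)/1000),q[:,2].mean(),len(q))
E
python3 w2.py wrist2 0.0772
```

```text
walls -0.035 -0.01 [-0.047  -0.0369] [0.0367 0.046 ] mid outer -0.0005000000000000004 mid inner -9.99999999999994e-05 0.060956180509683634
walls 0.005 0.03 [-0.047  -0.0181] [0.0171 0.046 ] mid outer -0.0005000000000000004 mid inner -0.0005000000000000004 0.06095764209397092
walls 0.03 0.06 [-0.047  -0.0181] [0.0169 0.0461] mid outer -0.000449999999999999 mid inner -0.0006000000000000016 0.06084286471519582
lid [0.570578   0.06216731] 31.354429244995117 [-0.1108 -0.002 ] 0.12415132609550396 6442
```

Crock sits at lane y=-2.0 mm and the lane's middle is at -0.5 mm, so I'll shift about +1.5 mm and lower.

Request:
{"fn": "jog_arm", "kwargs": {"steps": [{"dx":0.03,"dy":0.0,"dz":-0.4,"twist":0.0},{"dx":0.03,"dy":0.0,"dz":-0.8,"twist":0.0},{"dx":0.03,"dy":0.0,"dz":-1.1,"twist":0.0},{"dx":0.03,"dy":0.0,"dz":-1.2,"twist":0.0},{"dx":0.03,"dy":0.0,"dz":-1.2,"twist":0.0}]}}

```text
t: 7.1
tool_pos: [0.5734, 0.0615, 0.0838]
tool_rot: [-3.126, -0.269, 0.01]
contact_force: [0.0, 0.0, -3.5]
opening: 0.0151
```

```bash
python3 pose.py
```

```text
7.1 [0.57337047 0.06150526 0.08382279] yaw -80.17783654601364 lane -0.1096 0.0006 F [ 0.    0.03 -3.46] Flane -0.03
```

Request:
{"fn": "jog_arm", "kwargs": {"steps": [{"dx":-0.02,"dy":0.0,"dz":-0.05,"twist":0.0},{"dx":-0.02,"dy":0.0,"dz":-0.09,"twist":0.0},{"dx":-0.02,"dy":0.0,"dz":-0.09,"twist":0.0}]}}

```text
t: 7.48
tool_pos: [0.5722, 0.0615, 0.0785]
tool_rot: [-3.126, -0.269, 0.01]
contact_force: [-0.6, 0.7, -4.3]
opening: 0.0149
```

```bash
python3 pose.py
```

```text
7.475 [0.57218632 0.06151391 0.07851302] yaw -80.17593126377015 lane -0.1098 -0.0006 F [-0.57  0.7  -4.34] Flane -0.79
```

Request:
{"fn": "jog_arm", "kwargs": {"steps": [{"dx":0.0,"dy":0.0,"dz":-0.03,"twist":0.0},{"dx":0.0,"dy":0.0,"dz":-0.03,"twist":0.0}]}}

```text
t: 7.72
tool_pos: [0.5726, 0.0615, 0.0774]
tool_rot: [-3.126, -0.269, 0.009]
contact_force: [-1.0, 0.6, -0.9]
opening: 0.0149
```

```bash
python3 pose.py
```

```text
7.725 [0.57263235 0.06152671 0.07744287] yaw -80.18008115967406 lane -0.1098 -0.0001 F [-0.97  0.55 -0.91] Flane -0.71
```

The foot has touched the bench. I'll slide along the lane, e=(0.171,-0.985).

Request:
{"fn": "jog_arm", "kwargs": {"steps": [{"dx":0.03,"dy":-0.2,"dz":0.0,"twist":0.0},{"dx":0.07,"dy":-0.4,"dz":0.0,"twist":0.0},{"dx":0.1,"dy":-0.6,"dz":0.0,"twist":0.0},{"dx":0.14,"dy":-0.8,"dz":0.0,"twist":0.0},{"dx":0.17,"dy":-0.98,"dz":0.0,"twist":0.0}]}}

```text
t: 8.35
tool_pos: [0.5831, 0.0016, 0.0775]
tool_rot: [-3.126, -0.268, 0.008]
contact_force: [0.2, -0.3, -4.3]
opening: 0.0145
```

```bash
python3 pose.py; python3 -c "
from h import *
grab('wrist','wrist3')"; python3 w2.py wrist3 0
```

```text
8.35 [0.58313135 0.00162576 0.07752775] yaw -80.20040694076309 lane -0.049 -0.0001 F [ 0.18 -0.28 -4.34] Flane 0.31
walls 0.005 0.03 [-0.0425 -0.0178] [0.018  0.0462] mid outer 0.0018499999999999975 mid inner 9.99999999999994e-05 0.060856471915050676
walls 0.03 0.06 [-0.0474 -0.018 ] [0.0179 0.0463] mid outer -0.0005499999999999984 mid inner -4.99999999999997e-05 0.060767603941422714
lid [0.5860957  0.01034245] 29.93640899658203 [-0.057   0.0043] 0.04683137722033968 3926
```

View pics/wrist3.png

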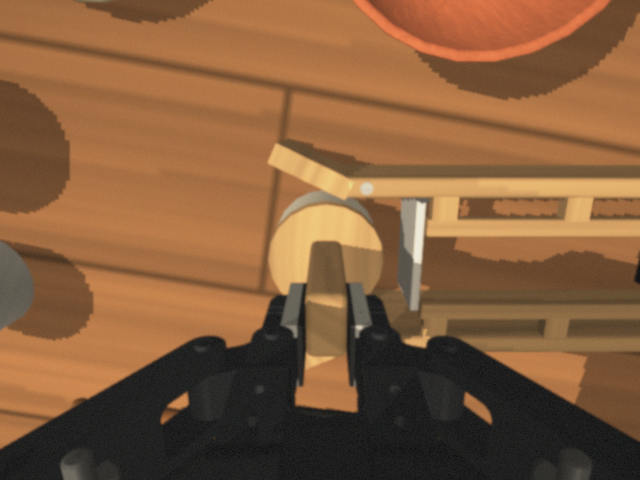

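The crock is between the guides at (326,250), with the door at (412,255) ahead and centred. I'll continue, slightly lower.

Request:
{"fn": "jog_arm", "kwargs": {"steps": [{"dx":0.04,"dy":-0.2,"dz":-0.02,"twist":0.0},{"dx":0.07,"dy":-0.4,"dz":-0.02,"twist":0.0},{"dx":0.11,"dy":-0.6,"dz":-0.02,"twist":0.0},{"dx":0.14,"dy":-0.8,"dz":-0.02,"twist":0.0},{"dx":0.17,"dy":-0.98,"dz":-0.02,"twist":0.0}]}}

```text
t: 9.02
tool_pos: [0.5933, -0.0536, 0.0792]
tool_rot: [-3.116, -0.266, 0.01]
contact_force: [-6.0, 11.1, -0.1]
opening: 0.0149
```

```bash
python3 pose.py
```

```text
9.025 [ 0.5933279  -0.05360439  0.07920882] yaw -80.22412178150228 lane 0.0072 0.0005 F [-5.97 11.15 -0.11] Flane -12.01
```

Lane force of -12 N is more than the door should give. I'll look before pushing further.

```bash
python3 -c "
from h import *
grab('wrist','wrist4');grab('scene','scene4')
s=load('scene4')['frame'][200:470,100:460,::-1]; cv2.imwrite('pics/s4.png',cv2.resize(s,None,fx=2.2,fy=2.2,interpolation=cv2.INTER_CUBIC))"; python3 pose.py
```

```text
9.125 [ 0.59325588 -0.05766572  0.07831662] yaw -80.22457226914943 lane 0.0112 -0.0003 F [-5.76  5.43 11.15] Flane -6.34
```

View pics/wrist4.png

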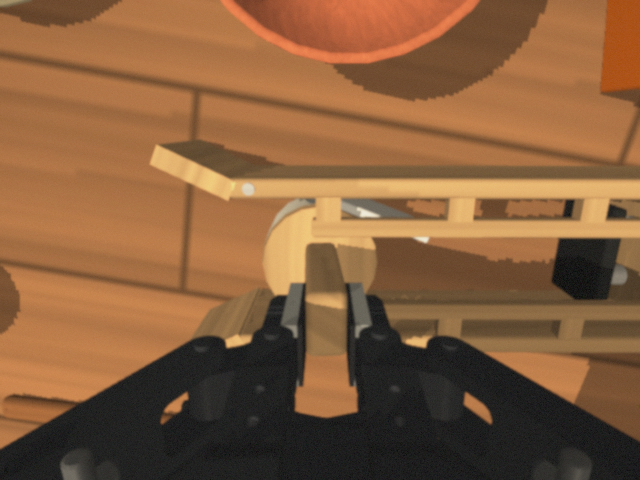

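View pics/s4.png

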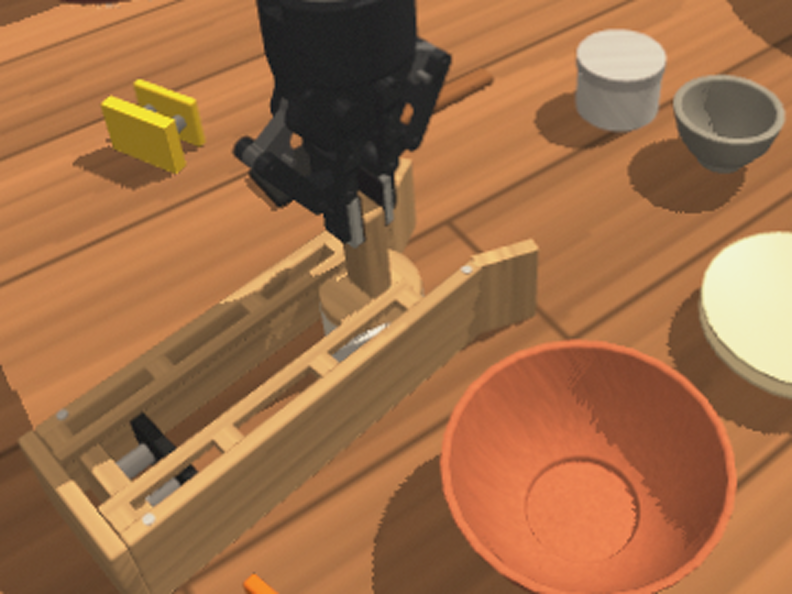

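The door has been pushed open at (390,220) and the crock is entering between the roof slats, which looks right. There is 11 N of upward bench force from my pressing down, so I'll ease up a little and go on slowly.

Request:
{"fn": "jog_arm", "kwargs": {"steps": [{"dx":0.01,"dy":-0.02,"dz":0.0,"twist":0.0},{"dx":0.02,"dy":-0.1,"dz":0.0,"twist":0.0}]}}

```text
t: 9.38
tool_pos: [0.5932, -0.0622, 0.0785]
tool_rot: [-3.121, -0.268, 0.016]
contact_force: [-4.6, 7.5, 9.0]
opening: 0.0147
```

```bash
python3 pose.py
```

```text
9.375 [ 0.59323871 -0.06223986  0.07846306] yaw -80.18465316604869 lane 0.0157 -0.0011 F [-4.59  7.53  9.04] Flane -8.2
```

Request:
{"fn": "jog_arm", "kwargs": {"steps": [{"dx":0.02,"dy":0.0,"dz":0.02,"twist":0.0},{"dx":0.02,"dy":0.0,"dz":0.02,"twist":0.0}]}}

```text
t: 9.62
tool_pos: [0.5931, -0.0627, 0.0785]
tool_rot: [-3.121, -0.268, 0.021]
contact_force: [-4.1, -0.9, -2.1]
opening: 0.0147
```

```bash
python3 pose.py; python3 -c "
from h import *
o=ctrl.get_obs()
from scipy.spatial.transform import Rotation as R
print(R.from_rotvec(o['tool_rot']).as_matrix()[:,2],o['wrist_torque'])"
```

```text
9.625 [ 0.59310716 -0.06269881  0.07853777] yaw -80.18435891255649 lane 0.0161 -0.0013 F [-4.08 -0.85 -2.1 ] Flane 0.14
[-0.01410342  0.00768128 -0.99987104] [-0.13855292  0.784863   -0.03038725]
```

Request:
{"fn": "jog_arm", "kwargs": {"steps": [{"dx":0.02,"dy":-0.1,"dz":0.0,"twist":0.0},{"dx":0.04,"dy":-0.2,"dz":0.0,"twist":0.0},{"dx":0.06,"dy":-0.3,"dz":0.0,"twist":0.0}]}}

```text
t: 10.0
tool_pos: [0.5965, -0.0798, 0.0787]
tool_rot: [-3.118, -0.268, 0.022]
contact_force: [-2.9, 5.3, -1.8]
opening: 0.015
```

```bash
python3 pose.py
```

```text
10.0 [ 0.5964759  -0.07984882  0.07868505] yaw -80.1757572545944 lane 0.0336 -0.0009 F [-2.93  5.3  -1.78] Flane -5.73
```

Request:
{"fn": "jog_arm", "kwargs": {"steps": [{"dx":0.03,"dy":-0.15,"dz":0.0,"twist":0.0},{"dx":0.06,"dy":-0.3,"dz":0.0,"twist":0.0},{"dx":0.08,"dy":-0.45,"dz":0.0,"twist":0.0},{"dx":0.11,"dy":-0.6,"dz":0.0,"twist":0.0}]}}

```text
t: 10.5
tool_pos: [0.6033, -0.1169, 0.0785]
tool_rot: [-3.119, -0.268, 0.022]
contact_force: [-2.7, 0.3, -2.4]
opening: 0.015
```

```bash
python3 pose.py
```

```text
10.5 [ 0.60325782 -0.11686016  0.07845306] yaw -80.17248908143976 lane 0.0712 -0.0006 F [-2.65  0.29 -2.37] Flane -0.74
```

Request:
{"fn": "jog_arm", "kwargs": {"steps": [{"dx":0.02,"dy":-0.1,"dz":0.0,"twist":0.0},{"dx":0.04,"dy":-0.2,"dz":0.0,"twist":0.0},{"dx":0.06,"dy":-0.3,"dz":0.0,"twist":0.0},{"dx":0.07,"dy":-0.4,"dz":0.0,"twist":0.0}]}}

```text
t: 11.0
tool_pos: [0.608, -0.1415, 0.0784]
tool_rot: [-3.12, -0.268, 0.02]
contact_force: [0.3, 0.6, -3.7]
opening: 0.0153
```

```bash
python3 pose.py; python3 -c "
from h import *
grab('wrist','wrist5');grab('scene','scene5')
s=load('scene5')['frame'][200:470,100:460,::-1]; cv2.imwrite('pics/s5.png',cv2.resize(s,None,fx=2.2,fy=2.2,interpolation=cv2.INTER_CUBIC))"; python3 pose.py
```

```text
11.0 [ 0.60795232 -0.14145415  0.07841718] yaw -80.17821868767803 lane 0.0963 -0.0002 F [ 0.34  0.65 -3.69] Flane -0.58
11.1 [ 0.60782468 -0.14181089  0.07837128] yaw -80.21121723354531 lane 0.0966 -0.0004 F [ 0.75 -0.34 -2.54] Flane 0.46
```

View pics/wrist5.png

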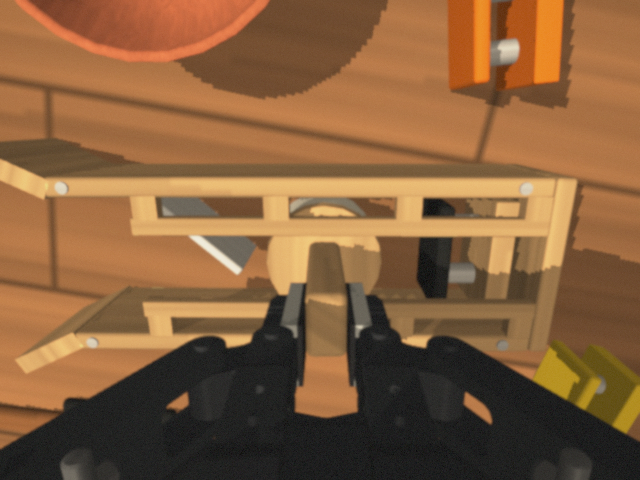

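View pics/s5.png

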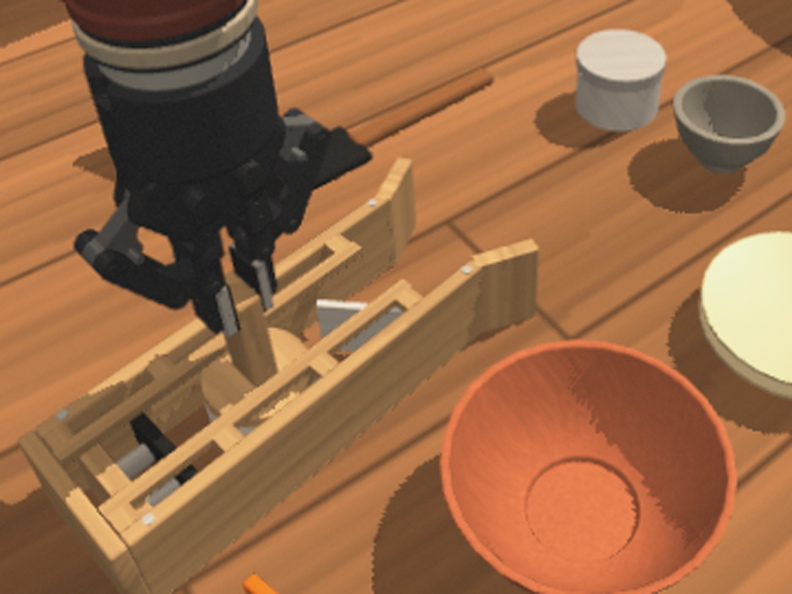

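The crock is clear of the door, which is caught in mid-swing closing at wrist (220,245). The bumper face is at (425,250), roughly 20 mm ahead of the crock's edge. I'll advance gently by feel.

Request:
{"fn": "jog_arm", "kwargs": {"steps": [{"dx":0.01,"dy":-0.05,"dz":0.0,"twist":0.0},{"dx":0.02,"dy":-0.1,"dz":0.0,"twist":0.0},{"dx":0.03,"dy":-0.15,"dz":0.0,"twist":0.0},{"dx":0.03,"dy":-0.2,"dz":0.0,"twist":0.0}]}}

```text
t: 11.6
tool_pos: [0.6097, -0.1539, 0.0784]
tool_rot: [-3.121, -0.267, 0.02]
contact_force: [0.1, 1.7, -2.5]
opening: 0.0146
```

```bash
python3 pose.py; python3 -c "
from h import *
grab('wrist','wrist6')"; python3 pose.py
```

```text
11.6 [ 0.60972108 -0.15391687  0.07837214] yaw -80.20462858901911 lane 0.1088 -0.0006 F [ 0.1   1.71 -2.54] Flane -1.67
11.65 [ 0.60969545 -0.15441934  0.07839895] yaw -80.2240408466392 lane 0.1093 -0.0007 F [ 0.47 -0.63 -3.47] Flane 0.7
```

View pics/wrist6.png

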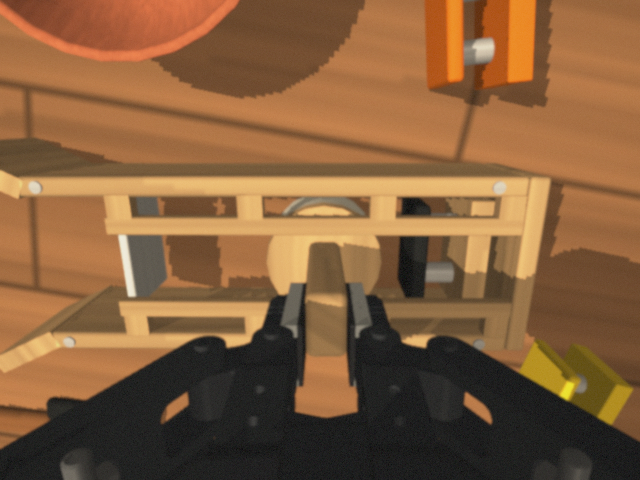

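The door is now shut at (140,255), and the bumper gap is about 20 px, roughly 10 mm.

Request:
{"fn": "jog_arm", "kwargs": {"steps": [{"dx":0.01,"dy":-0.04,"dz":0.0,"twist":0.0},{"dx":0.02,"dy":-0.08,"dz":0.0,"twist":0.0},{"dx":0.02,"dy":-0.12,"dz":0.0,"twist":0.0}]}}

```text
t: 12.02
tool_pos: [0.611, -0.1617, 0.0784]
tool_rot: [-3.121, -0.267, 0.02]
contact_force: [0.9, 1.3, -2.3]
opening: 0.0148
```

```bash
python3 pose.py
```

```text
12.025 [ 0.61095184 -0.16173716  0.07838005] yaw -80.21799853357695 lane 0.1168 -0.0007 F [ 0.86  1.35 -2.31] Flane -1.18
```

Request:
{"fn": "jog_arm", "kwargs": {"steps": [{"dx":0.005,"dy":-0.03,"dz":0.0,"twist":0.0},{"dx":0.01,"dy":-0.05,"dz":0.0,"twist":0.0}]}}

```text
t: 12.28
tool_pos: [0.6116, -0.1649, 0.0784]
tool_rot: [-3.121, -0.267, 0.02]
contact_force: [-0.4, 1.2, -3.3]
opening: 0.015
```

```bash
python3 pose.py
```

```text
12.275 [ 0.61157184 -0.16486162  0.07839613] yaw -80.22447379292848 lane 0.1199 -0.0006 F [-0.44  1.23 -3.29] Flane -1.29
```

Request:
{"fn": "jog_arm", "kwargs": {"steps": [{"dx":0.005,"dy":-0.03,"dz":0.0,"twist":0.0},{"dx":0.01,"dy":-0.05,"dz":0.0,"twist":0.0}]}}

```text
t: 12.52
tool_pos: [0.6122, -0.168, 0.0784]
tool_rot: [-3.121, -0.267, 0.02]
contact_force: [0.2, 1.6, -2.1]
opening: 0.0149
```

```bash
python3 pose.py
```

```text
12.525 [ 0.61216453 -0.16797851  0.07837946] yaw -80.22500062531151 lane 0.1231 -0.0006 F [ 0.24  1.61 -2.14] Flane -1.54
```

Request:
{"fn": "jog_arm", "kwargs": {"steps": [{"dx":0.005,"dy":-0.03,"dz":0.0,"twist":0.0},{"dx":0.01,"dy":-0.05,"dz":0.0,"twist":0.0}]}}

```text
t: 12.78
tool_pos: [0.6127, -0.1707, 0.0784]
tool_rot: [-3.12, -0.267, 0.02]
contact_force: [0.0, 1.2, -1.2]
opening: 0.0148
```

```bash
python3 pose.py
```

```text
12.775 [ 0.61272029 -0.17073862  0.07842368] yaw -80.23189566195326 lane 0.1259 -0.0005 F [ 0.02  1.19 -1.22] Flane -1.17
```

Request:
{"fn": "jog_arm", "kwargs": {"steps": [{"dx":0.005,"dy":-0.03,"dz":0.0,"twist":0.0},{"dx":0.01,"dy":-0.05,"dz":0.0,"twist":0.0}]}}

```text
t: 13.02
tool_pos: [0.6132, -0.1731, 0.0785]
tool_rot: [-3.119, -0.267, 0.021]
contact_force: [-0.6, 4.9, -0.8]
opening: 0.0146
```

```bash
python3 pose.py;  python3 -c "
from h import *
w=grab('wrist','wrist7')['frame'][150:350,80:560,::-1]; cv2.imwrite('pics/w7.png',cv2.resize(w,None,fx=1.6,fy=1.6))"; python3 pose.py
```

```text
13.025 [ 0.61323384 -0.17313435  0.07850414] yaw -80.23007111531349 lane 0.1284 -0.0004 F [-0.57  4.86 -0.79] Flane -4.89
13.075 [ 0.61325651 -0.17331173  0.07850518] yaw -80.23576564118945 lane 0.1285 -0.0004 F [-2.58  4.43  0.17] Flane -4.81
```

View pics/w7.png

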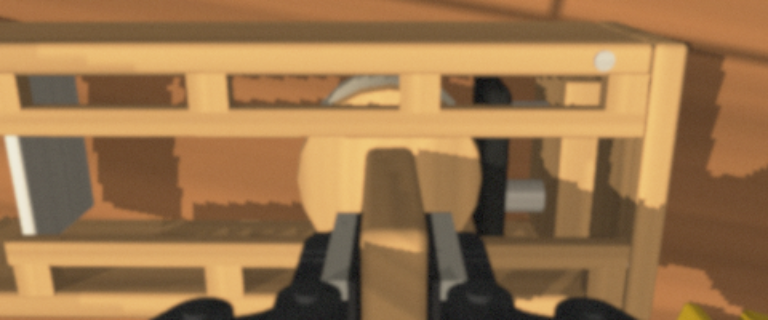

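Contact: force rose to 4.9 N against a 1.3 N friction baseline, which is about 3–4 mm of compression with contact near 0.125. The picture shows the crock touching the bumper at (480,180) and the door shut at (45,180). I'll press about 3 mm more and hold.

Request:
{"fn": "jog_arm", "kwargs": {"steps": [{"dx":0.005,"dy":-0.03,"dz":0.0,"twist":0.0},{"dx":0.01,"dy":-0.05,"dz":0.0,"twist":0.0}]}}

```text
t: 13.32
tool_pos: [0.6137, -0.1755, 0.0786]
tool_rot: [-3.117, -0.266, 0.022]
contact_force: [-2.6, 6.9, 1.4]
opening: 0.0151
```

```bash
python3 pose.py
```

```text
13.325 [ 0.61369492 -0.17549129  0.07856489] yaw -80.231954654404 lane 0.1308 -0.0003 F [-2.57  6.87  1.35] Flane -7.2
```

Compression is about 5–6 mm. Holding there, with a slight forward bias to offset the arm's give.

Request:
{"fn": "jog_arm", "kwargs": {"steps": [{"dx":0.003,"dy":-0.02,"dz":0.0,"twist":0.0},{"dx":0.003,"dy":-0.02,"dz":0.0,"twist":0.0},{"dx":0.003,"dy":-0.02,"dz":0.0,"twist":0.0},{"dx":0.003,"dy":-0.02,"dz":0.0,"twist":0.0}]}}

```text
t: 13.82
tool_pos: [0.6138, -0.1758, 0.0786]
tool_rot: [-3.115, -0.266, 0.022]
contact_force: [-1.2, 5.2, -0.2]
opening: 0.0145
```

```bash
python3 pose.py
```

```text
13.825 [ 0.61377197 -0.17584782  0.07864039] yaw -80.22895262263313 lane 0.1311 -0.0003 F [-1.21  5.21 -0.23] Flane -5.34
```

```bash
python3 -c "
from h import *
w=grab('wrist','wrist8')
a=load('wrist6')['frame'][190:310,370:570,::-1]; b=w['frame'][190:310,350:550,::-1]
cv2.imwrite('pics/w8.png',np.vstack([cv2.resize(a,None,fx=2.5,fy=2.5),cv2.resize(b,None,fx=2.5,fy=2.5)]))
for t in('wrist6','wrist8'):
    W=load(t); A=cloud(W); fr=W['frame'].max(2)
    yaw=np.radians(-80.12); e=np.array([np.cos(yaw),np.sin(yaw)]); y=np.array([-e[1],e[0]]); O=np.array([.5916,-.0466])
    L=((A[...,:2].reshape(-1,2)-O)@np.c_[e,y]).reshape(480,640,2)
    m=(fr<60)&(A[...,2]>.025)&(A[...,2]<.056)&(L[...,0]>.13)&(L[...,0]<.2)&(L[...,1]<.03)&(L[...,1]>-.015)
    zt=np.percentile(A[m][:,2],90); k=m&(A[...,2]>zt-.004)
    print(t,m.sum(),'ztop',zt,'x pct',np.percentile(L[k][:,0],[2,10,50,90,98]).round(4))
"; python3 pose.py
```

```text
wrist6 1321 ztop 0.048572861150827484 x pct [0.1545 0.155  0.1578 0.161  0.1617]
wrist8 1024 ztop 0.04865469201388748 x pct [0.1603 0.1607 0.1637 0.1669 0.1676]
13.875 [ 0.61378264 -0.17582458  0.07867101] yaw -80.23011608084838 lane 0.1311 -0.0003 F [-1.02  5.74  1.18] Flane -5.83
```

View pics/w8.png

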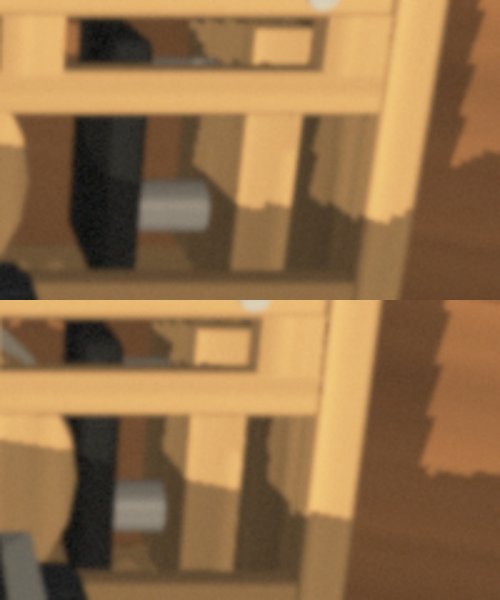

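The bumper face has moved from 0.1547 to 0.1605, so it is pressed about 5.8 mm. It has held for over 0.5 s and the force is 5–7 N. Letting go now.

Request:
{"fn": "jog_arm", "kwargs": {"steps": [{"dx":0.0,"dy":-0.01,"dz":0.0,"twist":0.0},{"dx":0.0,"dy":0.0,"dz":0.0,"twist":0.0},{"dx":0.0,"dy":0.0,"dz":0.0,"twist":0.0},{"dx":0.0,"dy":0.0,"dz":0.0,"twist":0.0},{"dx":0.0,"dy":0.0,"dz":0.0,"twist":0.0}], "gripper": 30}}

```text
t: 14.5
tool_pos: [0.6139, -0.1761, 0.0788]
tool_rot: [-3.116, -0.266, 0.022]
contact_force: [-0.0, 0.9, -0.4]
opening: 0.0756
```

```bash
python3 pose.py;  python3 -c "
from h import *
w=grab('wrist','wrist9')"
```

```text
14.5 [ 0.61385672 -0.17606249  0.07876477] yaw -80.23496479806488 lane 0.1314 -0.0003 F [-0.05  0.91 -0.37] Flane -0.91
```

View pics/wrist9.png

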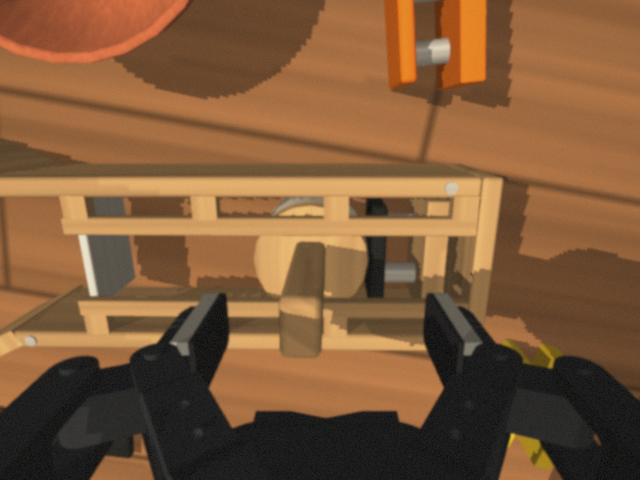

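The crock stands freely at (310,250), pushed back a few millimetres. The handle at (302,300) is clear of both fingers, and the door is shut at (105,245). I'll go straight up, clear of the handle, and then out of view for a last check.

Request:
{"fn": "jog_arm", "kwargs": {"steps": [{"dx":0.0,"dy":0.0,"dz":0.4,"twist":0.0},{"dx":0.0,"dy":0.0,"dz":0.9,"twist":0.0},{"dx":0.0,"dy":0.0,"dz":1.5,"twist":0.0},{"dx":0.0,"dy":0.0,"dz":2.2,"twist":0.0},{"dx":0.0,"dy":0.0,"dz":2.5,"twist":0.0}]}}

```text
t: 15.18
tool_pos: [0.615, -0.1765, 0.2322]
tool_rot: [-3.118, -0.267, 0.015]
contact_force: [-1.4, -0.5, -0.1]
opening: 0.0753
```

Request:
{"fn": "jog_arm", "kwargs": {"steps": [{"dx":-0.6,"dy":-0.6,"dz":0.0,"twist":0.0},{"dx":-1.2,"dy":-1.2,"dz":0.0,"twist":0.0},{"dx":-1.8,"dy":-1.8,"dz":0.0,"twist":0.0},{"dx":-2.4,"dy":-2.4,"dz":0.0,"twist":0.0},{"dx":-3.0,"dy":-3.0,"dz":0.0,"twist":0.0}]}}

```text
t: 15.8
tool_pos: [0.4334, -0.3571, 0.2309]
tool_rot: [-3.117, -0.267, 0.017]
contact_force: [0.5, -0.8, 0.2]
opening: 0.0755
```

```bash
python3 pose.py;  python3 -c "
from h import *
grab('top','top9');s=grab('scene','scene9')"
```

```text
15.8 [ 0.43342064 -0.35714845  0.23092388] yaw -80.22069668380045 lane 0.2788 -0.2091 F [ 0.51 -0.83  0.15] Flane 0.91
```

View pics/top9.png

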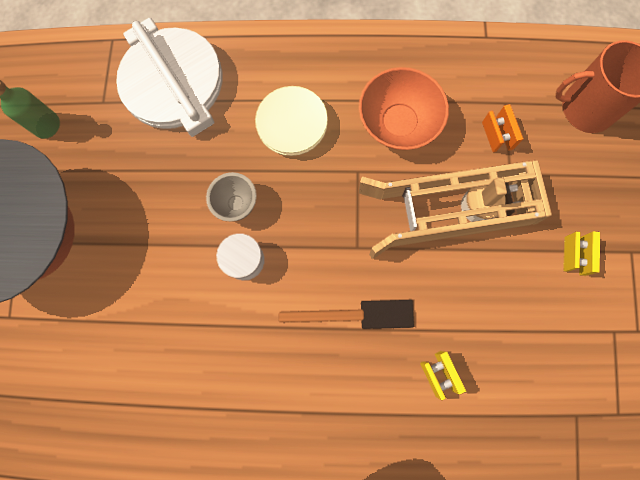

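View pics/scene9.png

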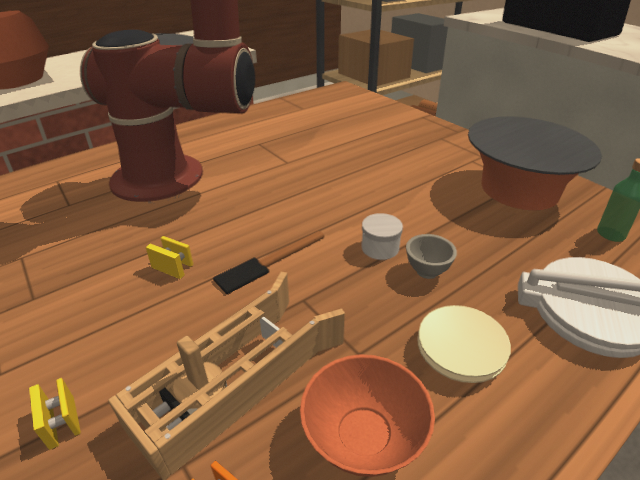

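In both views the crock stands upright in the cupboard (top (487,200), scene (195,370)) and the door is shut (top (410,210)). The tin, mortar, bowl, saucers and spatula are at the same pixels as at the start. Handing in.

```bash
python3 -c "
from h import *
print(abs(load('top9')['frame'].astype(int)-load('top0')['frame'])[225:340,200:430].max(2).__gt__(60).sum())
print(ctrl.finish_job())"
```

```text
509
the job is handed in; nothing more can be done
None
```

The salt crock is in the cupboard, upright, with the door shut behind it. I handed the job in at about 16 s of the 64 s allowed.

- **Route:** I gripped the crock by its handle, lifted it over the tin and set it down in front of the cupboard. From there I slid it in along the bench until the door shut.
- **Bumper:** I found it by feel at about 125 mm past the door plane. I pressed it in about 5.8 mm, measured from the shift of its face in the wrist camera. Hand force was 5–7 N, and I held for over 0.5 s before letting go.
- **Last checks:** The wrist view after release and the final top and scene views show the crock upright and free of the fingers. By eye, the tin, mortar, bowl, saucers and spatula are where they started.

**What was off:**
- **Going through the door:** The hand briefly felt about 12 N along the lane, and about 11 N upward because I was pressing the crock onto the bench. I eased up and the rest of the slide went freely.
- **Picture comparison:** A rough before/after comparison of the top view around the tin and spatula showed 509 changed pixels. I think that is the crock's shadow, which used to fall there, but I did not trace it further.
- **Rejected moves:** The first two move calls were refused before the arm moved, because the rows lacked a dz field.

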